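# Push the work slide home under the dial gauge and lock it

## Robot

A 7-joint arm with a two-finger parallel gripper is mounted at the origin on the work surface. World frame = base frame: x ahead of the robot, y to its left, z up, the work surface at z = 0. Lengths are in m, angles in rad, forces in N, time in s.
With the tool pointing down it reaches from about 0.425 to 0.95 m from the base axis. Payload 4.7 kg.
Tool frame: the origin (TCP) lies at the very end of the fingers, on their centre line; the grasp point (between the pads) lies 19 mm behind it (bot.grip_depth is the z of the grasp point in the tool frame, in m); z points along the fingers, y is the line along which they close (so a half turn about z gives the same grasp; the last joint's range is limited). The gripper opens to 85 mm and grips with 20 to 120 N. Pads are 22 mm wide; open, the fingers measure 114 mm over their backs; the gripper's body (76 mm by 85 mm) begins 54 mm behind the grasp point. The pads swing forward as they close: fully open they stand 13 mm farther back than shut.
Start: joints at [-1.216, 0.469, -0.049, 1.532, 0.024, 1.141, -0.082], TCP at [0.253, 0.626, 0.231] pointing down, gripper open.
Joint ranges: [-2.59, 2.59], [-0.33, 1.99], [-1.39, 1.29], [0.1, 2.45], [-1.04, 4.18], [0.21, 1.99], [-2.66, 2.66]. Speed limits (rad/s): [2.57, 2.57, 3.14, 3.14, 3.14, 3.14, 3.14].

## Interface

Orientations are given as a unit quaternion [w, x, y, z].
In Python, from plant import bot gives the robot as it stands.
- The arm moves only by the shell command python3 -m inch 'ROWS'. ROWS is text: rows parted by semicolons, each of 5 numbers parted by spaces: the shift along the tool's x, y, z in units of 0.25 m (1.0 is 0.25 m), then the turn about the tool's z in units of 180 degrees (1.0 is 180 degrees), then the closure, from -1 (fully open) to 1 (shut). A call has 1 to 20 rows; each row is the pose to reach, as a shift and turn from the pose commanded when the call began, along the tool's axes at that moment, turning the shorter way round; what a row does not reach only later rows make up. A row lasts 1/10 s, in which the tool goes at most 50 mm and 8.59 degrees, less where a joint would pass 70% of its speed; a pose out of reach is approached as far as the arm can. A call with a number of a shift or a turn outside -1 to 1 is refused whole. A call with a gripper value outside its range is refused whole. The fingers move at their own pace and stop on an object; the grip force is fixed at half the most. Time passes only in rows, so rows that repeat a pose let the fingers close. It gives the time, the measured TCP pose, the force, the opening and the grip force at its end, in the units of the state.
- bot.observe(): the state, without advancing time (a new reading comes with each control period).
- bot.camera(name): name is "side" or "top" or "wrist"; returns the picture (480x640x3 uint8, red, green, blue); there is no depth.
- bot.camera_params(name): a dict with "fx", "fy", "cx", "cy" (pixels), "extrinsics" (4x4, takes a point from camera to world coordinates). Camera axes: x right, y up, looking along -z (the intrinsics and any distortion apply to the point x, -y, -z); pixel columns grow to the right and rows downward; lengths in m; the calibration is good to about 2 mm. The wrist camera is an equidistant fisheye: a pixel r from the principal point sees the ray r / f radians off the axis. A picture is of the moment at which its call begins: read the wrist's pose just before it. camera_params takes no time and is no camera call; for the wrist camera it gives the pose at the moment of the call.
- bot.finish_job(): hands the job in; it is judged then, once.
The state is a dict: "t": time; "joints": joint angles; "dq": joint speeds; "effort": joint torques, N m; "position": TCP position; "tool_rot": TCP orientation; "wrist_force": force on the tool from outside, world axes, zero at the start; "torque": the same for the moment, N m; "finger_gap": finger opening in m; "grip_force": force on a finger pad.
Only numpy, scipy, OpenCV 4.12 (cv2) and the standard library are available. Lean on these libraries where they do the work, as an engineer would, in place of code of your own. Each camera call takes 0.05 s, during which the arm holds its last target. There are 200 camera calls.

## Task

With the fingertips only, gently push the work slide away from you until it is fully home against its stop, so that the steel bush standing on it comes under the dial gauge. Then push the clamp lever on the left of the slide, also away from you, all the way over to its locked stop. Do not touch or shift the bush, keep off the dial gauge and its stand, grasp nothing, and leave the other things on the plate and the bench as they are.

Things in the scene. Friction and masses are not known exactly. Their poses are not given: they have to be found in the camera images.
- station: The measuring station, fixed to the bench: an olive-brass plate 320 mm (x) by 340 mm (y), its top 30 mm above the bench. Origin: centre of its underside. Its x axis points away from the robot (the slide's homeward direction), y to its left, z up; it stands turned by some yaw. On its midline runs the work slide, at its far end stands the gauge stand, and left of the slide, near the front, is the clamp lever.
- gauge: Gauge stand and dial gauge, fixed on the plate; same origin and axes as the station. Steel column 30 mm across at x = +110 mm, top 280 mm above the bench; an aluminium block and arm carry a round dial 58 mm across (centre x = +15 mm, y = 0, 195 mm above the bench, its front at x = +5 mm) with a thin spindle pointing down at x = +15 mm, its tip 119 mm above the bench. Not to be touched.
- slide (a joint): How far the work slide stands out from home, in m: 0 is fully home against a hard stop, it grows towards the robot (along the station's -x), up to 0.11; it starts about 0.07 to 0.09 out. It moves with a push of about 3 N and stays where it is left. The slide is an aluminium table 120 mm (x) by 110 mm (y), top 63 mm above the bench, with an upright push plate at its front end: 8 mm thick, 100 mm wide, from 45 to 95 mm above the bench, open to pushing from the front.
- slide_face (a point): Centre of the push plate's front face (the face towards the robot), 70 mm above the bench; moves with the slide. At home it lies at x = -70 mm, y = 0 of the station.
- slide_seat (a point): Point on top of the slide, 85 mm behind the push plate's front face, where the spindle points when the slide is home; the bush starts within 13 mm of it; moves with the slide.
- bush: The bush under test, loose, standing upright on the slide within 13 mm of slide_seat: a turned steel piece 45 mm tall, flange 48 mm across and 12 mm high below, 32 mm across above. Origin: centre of its underside. About 0.2 kg. To be carried along by the slide, never touched.
- clamp (a joint): Angle of the clamp lever, in rad: 0 is released, 1.2 is locked against its hard stop. It turns about a vertical axis at clamp_pivot: released it points to the station's left and 0.6 rad towards the robot, locked it points to the left and 0.6 rad away from the robot, so it is pushed away from the robot (station +x). It starts between 0 and 0.3, needs about 2 N at the knob and stays where it is left.
- clamp_pivot (a point): On the lever's axis, at x = -90 mm, y = +115 mm of the station, 63 mm above the bench. The lever's boss is 28 mm across; its steel bar is 14 mm wide and 16 mm high (55 to 71 mm above the bench) and runs from the axis to the knob.
- clamp_knob (a point): Top centre of the black upright cylinder at the lever's end, 20 mm across, from 55 to 105 mm above the bench, 85 mm from the axis; moves with the lever.
- spare_bush: Bystander: a bush like the one under test, standing on the far left part of the plate. Origin: centre of its underside.
- setting_ring: Bystander: dark steel ring 60 mm across, 18 mm high, lying on the plate right of the slide. Origin: centre of its underside.
- plug_gauge: Bystander: plug gauge, 22 mm across and 90 mm tall, standing on the plate right of the slide. Origin: centre of its underside.
- screwdriver: Bystander: screwdriver lying on the bench at the right.
- cleaner: Bystander: white bottle, 50 mm across and 110 mm tall, standing on the bench at the right. Origin: centre of its underside.
- gauge_case: Bystander: closed wooden gauge-block case, 70 by 120 by 30 mm, on the bench at the left. Origin: centre of its underside.
- wrench: Bystander: wrench lying on the bench at the left.
Mind the look-alikes: they are no part of the job. What is shaped like the bush but turquoise is not meant.

How it is judged:
By the outcome, as a careful person would: the job done as asked, in the order asked, and still so for the second after the job is handed in, with the robot touching nothing.
It also fails if it takes over 45 s, if anything falls off the work surface, if the arm or the gripper's body presses on something with over 40 N, if the wrist force passes 120 N, or if a joint passes its speed limit or range.

## Working session

There is one attempt and no reset: what is moved stays moved. The work goes in short steps, Python scripts to look and compute and a shell command to move; the robot and the scene stay as the last step left them, time stands still between calls to the robot, and variables do not carry over. Pictures are saved under pics/ and viewed, at most 10 in all, crops included, and the job is handed in when it is done.

```bash
mkdir -p pics; ls
python3 - <<'E'
from plant import bot
import cv2,numpy as np
s=bot.observe();print(s['t'],s['position'],s['tool_rot'],s['finger_gap'])
for n in ('top','side'):
    p=bot.camera_params(n);print(n,{k:np.round(v,4).tolist() for k,v in p.items()})
    cv2.imwrite(f'pics/{n}0.png',bot.camera(n)[:,:,::-1])
E
```

```text
pics
0.0 [0.25248662 0.62537116 0.2302558 ] [-1.62629527e-04  1.90682720e-01  9.81651239e-01 -9.58175105e-04] 0.08521122204088274
top {'fx': 607.5067, 'fy': 607.5067, 'cx': 307.2795, 'cy': 241.7508, 'extrinsics': [[0.0, 0.9982, -0.0606, 0.4804], [-0.9999, -0.0006, -0.0108, -0.0247], [-0.0108, 0.0606, 0.9981, 1.4683], [0.0, 0.0, 0.0, 1.0]]}
side {'fx': 453.3805, 'fy': 453.3805, 'cx': 321.0378, 'cy': 236.8282, 'extrinsics': [[0.9987, 0.04, -0.033, 0.531], [-0.0513, 0.6655, -0.7446, -0.7714], [-0.0078, 0.7453, 0.6667, 0.7806], [0.0, 0.0, 0.0, 1.0]]}
```

View pics/top0.png

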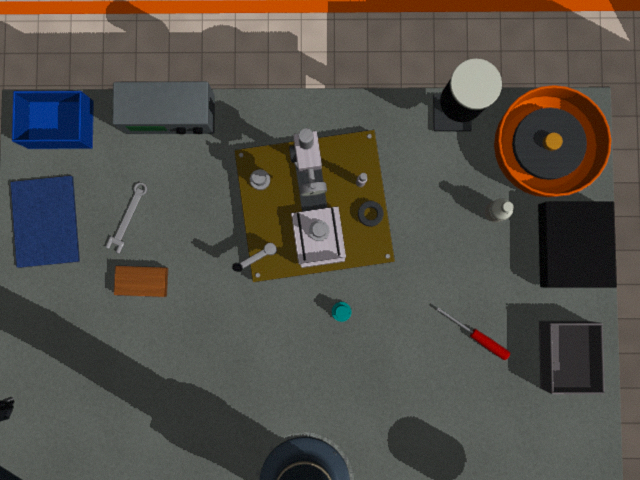

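View pics/side0.png

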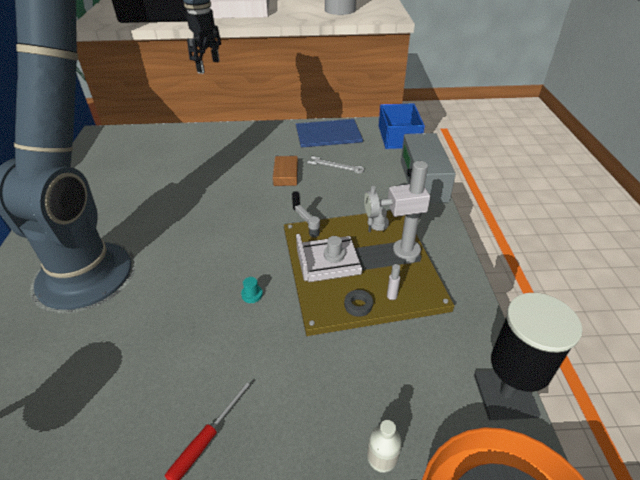

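Top view: the plate has corners near (235,149), (378,130), (394,262) and (252,281). The slide is around (318,237), the black knob at (238,267), the lever boss at (270,249), and the turquoise look-alike at (342,312). The side view agrees.

```bash
cat > h.py <<'E'
import cv2,numpy as np
from plant import bot
def pix2w(n,uv,z):
    p=bot.camera_params(n);E=np.array(p['extrinsics'])
    d=E[:3,:3]@np.array([(uv[0]-p['cx'])/p['fx'],-(uv[1]-p['cy'])/p['fy'],-1]);o=E[:3,3]
    return o+d*(z-o[2])/d[2]
def w2pix(n,P):
    p=bot.camera_params(n);E=np.array(p['extrinsics'])
    q=E[:3,:3].T@(np.array(P)-E[:3,3]);return np.array([p['cx']-p['fx']*q[0]/q[2],p['cy']+p['fy']*q[1]/q[2]])
def station(im): # rgb top
    hsv=cv2.cvtColor(im,cv2.COLOR_RGB2HSV)
    m=cv2.inRange(hsv,(18,120,30),(32,255,255));m[:110]=0;m[300:]=0;m[:,:220]=0;m[:,410:]=0
    m=cv2.morphologyEx(m,cv2.MORPH_OPEN,np.ones((3,3)))
    pts=cv2.findNonZero(m)[:,0]
    W=np.array([pix2w('top',u,.03)[:2] for u in cv2.convexHull(pts)[:,0].astype(float)])
    (c,sz,a)=cv2.minAreaRect((W*1000).astype(np.float32))
    yaw=(a+45)%90-45
    return np.array(c)/1000,np.radians(yaw),sz
E
cat > m.py <<'E'
from h import *
im=bot.camera('top');c,y,sz=station(im);print('station',c,np.degrees(y),sz)
R=np.array([[np.cos(y),-np.sin(y)],[np.sin(y),np.cos(y)]])
w=lambda x,yy,z:np.r_[c+R@[x,yy],z]
hsv=cv2.cvtColor(im,cv2.COLOR_RGB2HSV)
k=cv2.inRange(hsv,(0,0,0),(180,255,50))[255:280,225:250]
n,l,st,ce=cv2.connectedComponentsWithStats(k);print(st,ce)
v=im.copy()
for P in [w(sx*.16,sy*.17,.03) for sx in(-1,1) for sy in(-1,1)]+[w(-.09,.115,.071)]+[w(.11,0,.28)]+[w(-.07-s,yy,.095) for s in(.07,.09) for yy in(-.05,.05)]+[w(-.09-.085*np.sin(.6-a),.115+.085*np.cos(.6-a),.105) for a in(0,.15,.3)]:
    u=w2pix('top',P);cv2.circle(v,tuple(int(round(t*8)) for t in u),8,(255,0,0),-1,cv2.LINE_AA,3)
cv2.imwrite('pics/ov.png',cv2.resize(v[120:290,225:405],None,fx=4,fy=3.5,interpolation=cv2.INTER_NEAREST)[:,:,::-1])
E
python3 m.py
```

```text
station [ 0.65539404 -0.02371526] 8.25021743774414 (319.3966064453125, 339.2491149902344)
[[  0   0  25  25 493]
 [ 15   0   9   6  26]
 [  7   6  18  16 102]
 [ 20  17   1   1   1]
 [ 17  18   2   2   2]
 [ 24  23   1   1   1]] [[11.11561866 12.27789047]
 [18.30769231  2.42307692]
 [14.3627451  12.81372549]
 [20.         17.        ]
 [17.5        18.5       ]
 [24.         23.        ]]
```

View pics/ov.png

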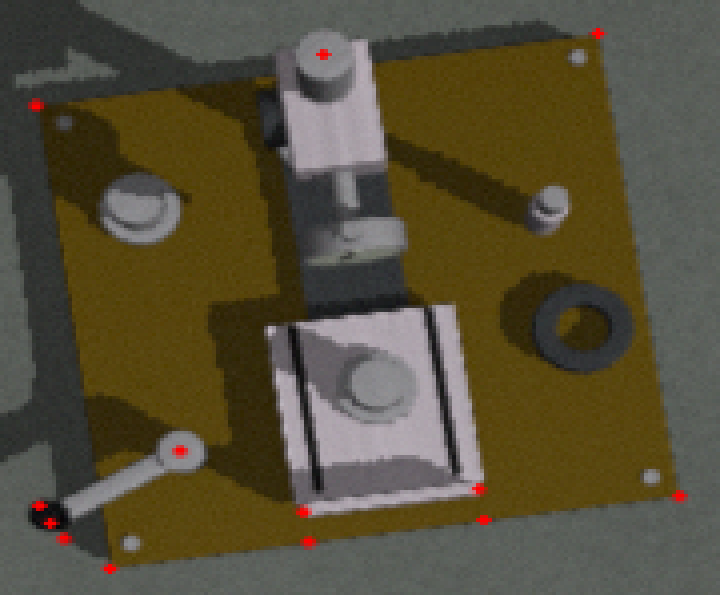

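Overlaid, the fit lands on the plate corners, column and lever pivot. The slide is about 0.072 out and the knob is at about 0.2 rad. I'll travel over with fingers shut, turning the tool to the station's yaw.

```bash
cat >> h.py <<'E'
C=np.array([.6554,-.0237]);Y=np.radians(8.25)
def to(x,y,z):
    "shift in row units from the measured pose to a station-frame target"
    from scipy.spatial.transform import Rotation as Ro
    s=bot.observe();q=s['tool_rot'];R=Ro.from_quat([q[1],q[2],q[3],q[0]]).as_matrix()
    t=np.r_[C+[np.cos(Y)*x-np.sin(Y)*y,np.sin(Y)*x+np.cos(Y)*y],z]
    d=s['position']; p=d[:2]-C
    print('t',s['t'],'station pos',np.round([np.cos(Y)*p[0]+np.sin(Y)*p[1],-np.sin(Y)*p[0]+np.cos(Y)*p[1],d[2]],4),'F',np.round(s['wrist_force'],1))
    print('tool x',np.degrees(np.arctan2(R[1,0],R[0,0])).round(2),'units',np.round(R.T@(t-d)/.25,3))
E
python3 -m inch '-0.93 -0.97 0 -0.168 1;-0.93 -0.97 0 -0.168 1;-0.93 -0.97 0 -0.168 1;-0.93 -0.97 0 -0.168 1;-0.93 -0.97 0 -0.168 1;-0.93 -0.97 0 -0.168 1;-0.93 -0.97 0 -0.168 1;-0.93 -0.97 0 -0.168 1;-0.93 -0.97 0 -0.168 1;-0.93 -0.97 0 -0.168 1'
python3 -c "
from h import *
to(-.18,0,.22)
E=np.array(bot.camera_params('wrist')['extrinsics']);print(E[:3,3]-bot.observe()['position'])"
```

```text
t: 1.15
position: [0.3768, 0.3154, 0.2313]
tool_rot: [-0.0, -0.073, 0.997, 0.0]
wrist_force: [-0.7, -0.3, 0.0]
finger_gap: -0.0003
grip_force: 0.0
t 1.15 station pos [-0.227   0.3755  0.2313] F [-0.7 -0.3  0. ]
tool x -171.63 units [-0.185 -1.503  0.044]
[-0.07600885 -0.01092709  0.14193759]
```

```bash
python3 -m inch '-0.09 -0.75 0 0 1;-0.09 -0.75 0 0 1;-0.09 -0.75 0 0 1;-0.09 -0.75 0 0 1;-0.09 -0.75 0 0 1'
python3 -m inch '-0.095 -0.75 0 0 1;-0.095 -0.75 0 0 1;-0.095 -0.75 0 0 1;-0.095 -0.75 0 0 1;-0.095 -0.75 0 0 1;-0.095 -0.75 0 0 1'
python3 -c "
from h import *
to(-.18,0,.075)
cv2.imwrite('pics/side1.png',bot.camera('side')[100:400,150:550,::-1])"
```

```text
t: 1.65
position: [0.4278, 0.1278, 0.2313]
tool_rot: [0.0, -0.069, 0.998, -0.001]
wrist_force: [0.1, 0.2, -0.2]
finger_gap: -0.0003
grip_force: 0.0
t: 2.25
position: [0.4776, -0.0489, 0.2309]
tool_rot: [-0.0, -0.073, 0.997, 0.0]
wrist_force: [-0.5, 1.6, -0.4]
finger_gap: -0.0003
grip_force: 0.0
t 2.25 station pos [-0.1796  0.0006  0.2309] F [-0.5  1.6 -0.4]
tool x -171.67 units [ 0.001 -0.003  0.624]
```

View pics/side1.png

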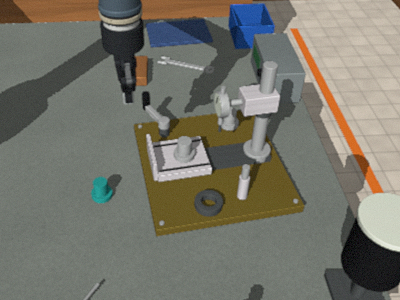

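The closed fingers hang in front of the push plate, and the bush and the rest are untouched. Now I'll descend, then push slowly.

```bash
python3 -m inch '0 0 0.15 0 1;0 0 0.3 0 1;0 0 0.45 0 1;0 0 0.55 0 1;0 0 0.62 0 1;0 0 0.62 0 1;0 0 0.62 0 1'
python3 -m inch '-0.01 0 0 0 1;-0.02 0 0 0 1;-0.03 0 0 0 1;-0.04 0 0 0 1;-0.05 0 0 0 1;-0.06 0 0 0 1;-0.07 0 0 0 1;-0.08 0 0 0 1;-0.09 0 0 0 1;-0.1 0 0 0 1;-0.11 0 0 0 1;-0.12 0 0 0 1;-0.13 0 0 0 1;-0.14 0 0 0 1;-0.15 0 0 0 1;-0.16 0 0 0 1;-0.17 0 0 0 1;-0.18 0 0 0 1;-0.19 0 0 0 1;-0.2 0 0 0 1'
python3 -c "
from h import *
to(-.083,0,.075)"
```

```text
t: 3.0
position: [0.4774, -0.0485, 0.0765]
tool_rot: [-0.0, -0.074, 0.997, 0.0]
wrist_force: [0.4, 0.2, -0.2]
finger_gap: 0.0
grip_force: 0.0
t: 5.0
position: [0.5266, -0.0433, 0.0761]
tool_rot: [-0.0, -0.072, 0.997, 0.0]
wrist_force: [-2.7, -0.8, -1.4]
finger_gap: 0.0
grip_force: 1.3
t 5.0 station pos [-0.1303 -0.0009  0.0761] F [-2.7 -0.8 -1.4]
tool x -171.75 units [-0.189  0.004  0.004]
```

Contact is about 3 N, as expected. I'll continue to just short of home.

```bash
python3 -m inch '-0.01 0 0 0 1;-0.02 0 0 0 1;-0.03 0 0 0 1;-0.04 0 0 0 1;-0.05 0 0 0 1;-0.06 0 0 0 1;-0.07 0 0 0 1;-0.08 0 0 0 1;-0.09 0 0 0 1;-0.1 0 0 0 1;-0.11 0 0 0 1;-0.12 0 0 0 1;-0.13 0 0 0 1;-0.14 0 0 0 1;-0.15 0 0 0 1;-0.158 0 0 0 1;-0.164 0 0 0 1;-0.168 0 0 0 1'
python3 -c "
from h import *
to(-.083,0,.075)
cv2.imwrite('pics/side2.png',cv2.resize(bot.camera('side')[150:350,250:480,::-1],None,fx=3,fy=3))"
```

```text
t: 6.8
position: [0.5684, -0.0372, 0.0763]
tool_rot: [0.0, -0.072, 0.997, 0.0]
wrist_force: [-2.4, -0.4, -0.5]
finger_gap: -0.0004
grip_force: 1.3
t 6.8 station pos [-0.0881 -0.0009  0.0763] F [-2.4 -0.4 -0.5]
tool x -171.75 units [-0.02   0.004  0.005]
```

View pics/side2.png

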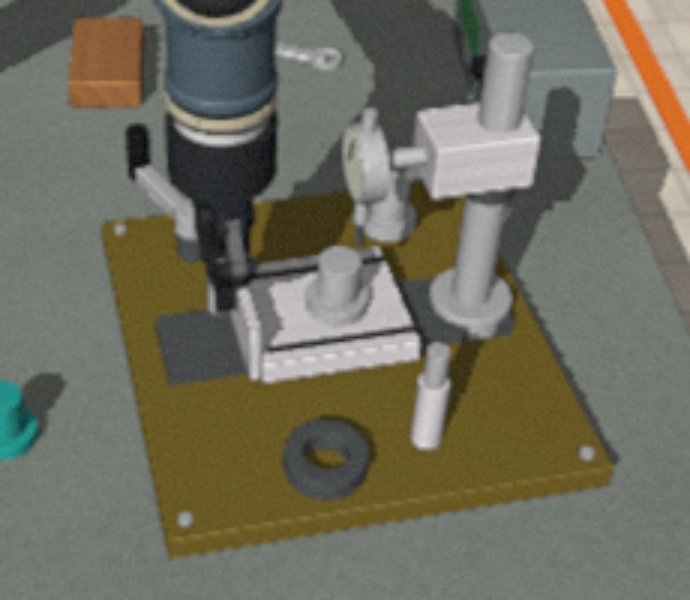

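The bush (around 338,285) still stands on the slide, and the gripper is clear of the dial (365,160). I'll continue in 1 mm steps, watching the force.

```bash
python3 -m inch '-0.004 0 0 0 1;-0.008 0 0 0 1;-0.012 0 0 0 1;-0.016 0 0 0 1;-0.02 0 0 0 1;-0.024 0 0 0 1'; python3 -c "
from h import *
to(-.083,0,.075)"
```

```text
t: 7.45
position: [0.5743, -0.0364, 0.0764]
tool_rot: [0.0, -0.072, 0.997, 0.0]
wrist_force: [-3.0, 0.1, -0.4]
finger_gap: -0.0004
grip_force: 1.3
t 7.45 station pos [-0.0821 -0.0009  0.0764] F [-3.   0.1 -0.4]
tool x -171.75 units [0.004 0.004 0.005]
```

```bash
python3 -m inch '-0.004 0 0 0 1;-0.008 0 0 0 1;-0.012 0 0 0 1'; python3 -m inch '-0.004 0 0 0 1;-0.008 0 0 0 1;-0.012 0 0 0 1'; python3 -c "
from h import *
to(-.081,0,.075)"
```

```text
t: 7.75
position: [0.5756, -0.0361, 0.0764]
tool_rot: [-0.002, -0.072, 0.997, 0.0]
wrist_force: [-9.1, -0.5, 6.5]
finger_gap: -0.0002
grip_force: 4.2
t: 8.05
position: [0.5756, -0.0361, 0.0763]
tool_rot: [-0.005, -0.072, 0.997, 0.001]
wrist_force: [-15.0, -0.8, 12.2]
finger_gap: 0.0002
grip_force: 7.6
t 8.05 station pos [-0.0808 -0.0008  0.0763] F [-15.   -0.8  12.2]
tool x -171.78 units [0.001 0.003 0.005]
```

Force rose to 15 N with no further motion at station x = -0.081, which is exactly home plus the finger half-width. I'll back off straight, rise, and move to the front of the knob.

```bash
python3 -m inch '0.02 0 0 0 1;0.06 0 0 0 1;0.14 0 0 0 1;0.25 0 0 0 1;0.37 0 0 0 1;0.37 0 0 0 1;0.37 0 -0.2 0 1;0.37 0 -0.35 0 1;0.37 0 -0.35 0 1;0.37 0.2 -0.35 0 1;0.37 0.4 -0.35 0 1;0.37 0.6 -0.35 0 1;0.37 0.76 -0.35 0 1;0.37 0.76 -0.35 0 1;0.37 0.76 -0.35 0 1'; python3 -c "
from h import *
to(-.172,.19,.082)
a=bot.camera('top');cv2.imwrite('pics/top2.png',cv2.resize(a[110:300,200:410,::-1],None,fx=3,fy=3))"
```

```text
t: 9.55
position: [0.4615, 0.1404, 0.1636]
tool_rot: [0.0, -0.073, 0.997, 0.0]
wrist_force: [0.1, -0.6, 0.7]
finger_gap: -0.0001
grip_force: 0.0
t 9.55 station pos [-0.1683  0.1902  0.1636] F [ 0.1 -0.6  0.7]
tool x -171.59 units [ 0.015 -0.001  0.326]
```

View pics/top2.png

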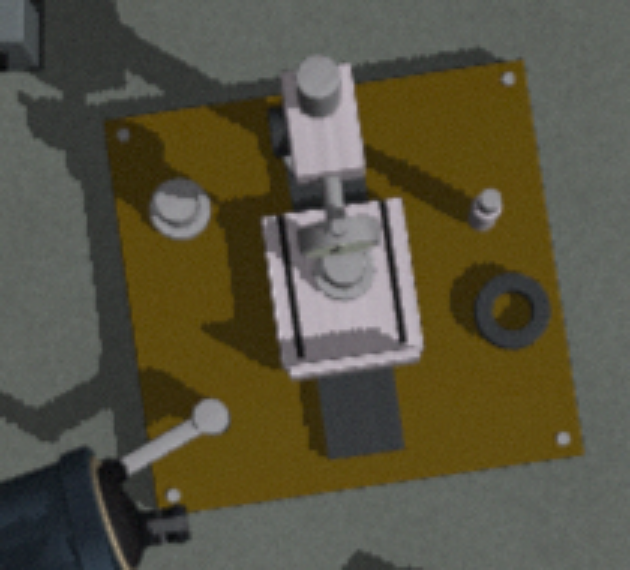

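```bash
python3 -c "
from h import *
s=bot.observe();P=s['position'];print(s['joints'])
for z in(0,.09,.15,.2,.3):
  u=w2pix('top',P+[0,0,z]);print(z,(u-[200,110])*3)
x,y=-.123,.193
c,q=np.cos(Y),np.sin(Y)
for a in(0,.15,.2,.3):
  x,y=-.09-.085*np.sin(.6-a),.115+.085*np.cos(.6-a)
  print('knob',a,(w2pix('top',np.r_[C+[c*x-q*y,q*x+c*y],.105])-[200,110])*3)
cv2.imwrite('pics/w.png',bot.camera('wrist')[:,:,::-1])
"
```

```text
[-0.52075617  0.23248558  0.16379933  2.06248989 -0.0495386   0.84973223
  1.38622047]
0 [112.76113604 532.09243268]
0.09 [ 95.8124313  534.03428418]
0.15 [ 83.04634253 535.49692389]
0.2 [ 71.34926132 536.83708498]
0.3 [ 44.46471272 539.91730862]
knob 0 [121.78550275 489.9351545 ]
knob 0.15 [111.33128654 476.56608051]
knob 0.2 [108.3099519  471.77942335]
knob 0.3 [103.00801314 461.78261894]
```

View pics/w.png

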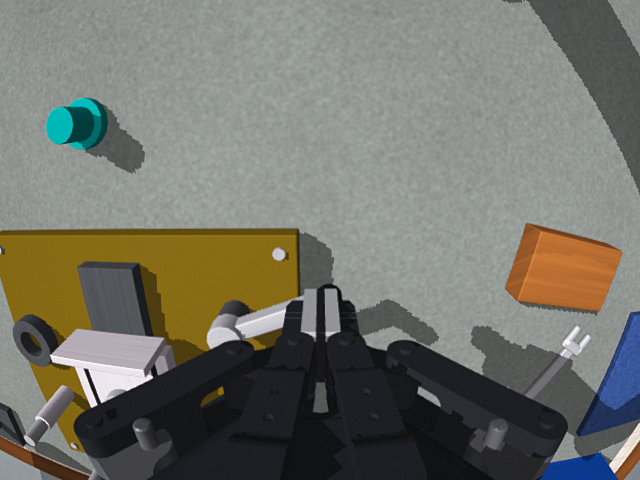

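The tool is in front of the knob. In the wrist view the fingers are shut and the lever end sits straight ahead, and in the top view the slide is home with the bush under the dial. I'll descend to just above the bar's height, then push.

```bash
python3 -m inch '0.015 0 0.1 0 1;0.015 0 0.2 0 1;0.015 0 0.29 0 1;0.015 0 0.325 0 1;0.015 0 0.325 0 1;0.015 0 0.325 0 1'
python3 -m inch '-0.02 0 0 0 1;-0.04 0 0 0 1;-0.06 0 0 0 1;-0.08 0 0 0 1;-0.095 0 0 0 1;-0.11 0 0 0 1;-0.125 0 0 0 1;-0.14 0 0 0 1;-0.155 0 0 0 1;-0.17 0 0 0 1;-0.185 0 0 0 1;-0.2 0 0 0 1;-0.215 0 0 0 1;-0.23 0 0 0 1;-0.245 0 0 0 1;-0.26 0 0 0 1;-0.275 0 0 0 1;-0.29 0 0 0 1;-0.305 0 0 0 1;-0.32 0 0 0 1'
python3 -c "
from h import *
to(-.063,.19,.082)"
```

```text
t: 10.25
position: [0.4583, 0.1382, 0.0832]
tool_rot: [0.001, -0.071, 0.997, 0.0]
wrist_force: [0.2, 0.2, -0.3]
finger_gap: 0.0002
grip_force: 0.0
t: 12.25
position: [0.537, 0.1499, 0.0825]
tool_rot: [-0.0, -0.072, 0.997, -0.0]
wrist_force: [-1.8, -0.8, -0.4]
finger_gap: 0.0003
grip_force: 1.0
t 12.25 station pos [-0.0923  0.1888  0.0825] F [-1.8 -0.8 -0.4]
tool x -171.76 units [-0.117  0.005  0.002]
```

```bash
python3 -m inch '-0.015 0 0 0 1;-0.03 0 0 0 1;-0.045 0 0 0 1;-0.06 0 0 0 1;-0.075 0 0 0 1;-0.085 0 0 0 1;-0.095 0 0 0 1;-0.103 0 0 0 1;-0.109 0 0 0 1;-0.113 0 0 0 1;-0.117 0 0 0 1'
python3 -m inch '-0.004 0 0 0 1;-0.008 0 0 0 1;-0.012 0 0 0 1'
python3 -c "
from h import *
to(-.063,.19,.082)"
```

```text
t: 13.35
position: [0.5656, 0.1543, 0.0826]
tool_rot: [-0.0, -0.072, 0.997, 0.0]
wrist_force: [-2.4, -1.4, 0.5]
finger_gap: 0.0001
grip_force: 1.4
t: 13.65
position: [0.5665, 0.1544, 0.0825]
tool_rot: [-0.003, -0.072, 0.997, -0.0]
wrist_force: [-9.4, -3.6, 6.3]
finger_gap: 0.0
grip_force: 4.8
t 13.65 station pos [-0.0625  0.189   0.0825] F [-9.4 -3.6  6.3]
tool x -171.75 units [0.002 0.004 0.002]
```

At the lock stop: expected -0.063, measured -0.0625, with force rising. One more small press, then I'll withdraw and check.

```bash
python3 -m inch '-0.004 0 0 0 1;-0.008 0 0 0 1;-0.012 0 0 0 1;-0.012 0 0 0 1'
python3 -m inch '0.02 0 0 0 1;0.06 0 0 0 1;0.14 0 0 0 1;0.26 0 0 0 1;0.4 0 0 0 1;0.4 0 0 0 1;0.4 0 -0.2 0 1;0.4 0 -0.4 0 1;0.4 0.2 -0.5 0 1;0.4 0.4 -0.5 0 1;0.4 0.6 -0.5 0 1;0.4 0.8 -0.5 0 1;0.4 0.8 -0.5 0 1;0.4 0.8 -0.5 0 1'
python3 -c "
from h import *
c,q=np.cos(Y),np.sin(Y)
a=bot.camera('top')
W=lambda x,y,z:w2pix('top',np.r_[C+[c*x-q*y,q*x+c*y],z])
for P in [(-.09+.085*np.sin(.6),.115+.085*np.cos(.6),.105),(-.07,.05,.095),(-.07,-.05,.095)]:
  u=W(*P);cv2.circle(a,tuple(int(round(t*8)) for t in u),8,(255,0,0),-1,cv2.LINE_AA,3)
cv2.imwrite('pics/top3.png',cv2.resize(a[110:290,210:410,::-1],None,fx=3,fy=3,interpolation=cv2.INTER_NEAREST))
cv2.imwrite('pics/side3.png',cv2.resize(bot.camera('side')[150:350,250:480,::-1],None,fx=3,fy=3))"
```

```text
t: 14.05
position: [0.5666, 0.1544, 0.0824]
tool_rot: [-0.006, -0.072, 0.997, -0.001]
wrist_force: [-13.8, -4.0, 11.3]
finger_gap: 0.0001
grip_force: 7.6
t: 15.45
position: [0.4436, 0.3416, 0.2077]
tool_rot: [0.001, -0.074, 0.997, 0.001]
wrist_force: [0.4, -1.0, -0.7]
finger_gap: 0.0
grip_force: 0.0
```

View pics/top3.png

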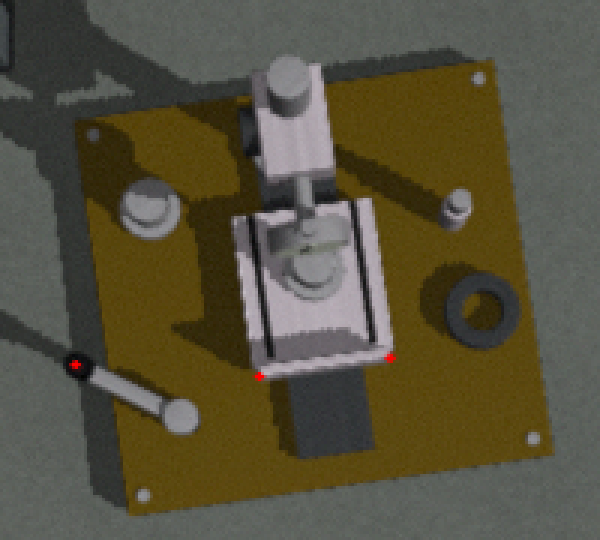

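View pics/side3.png

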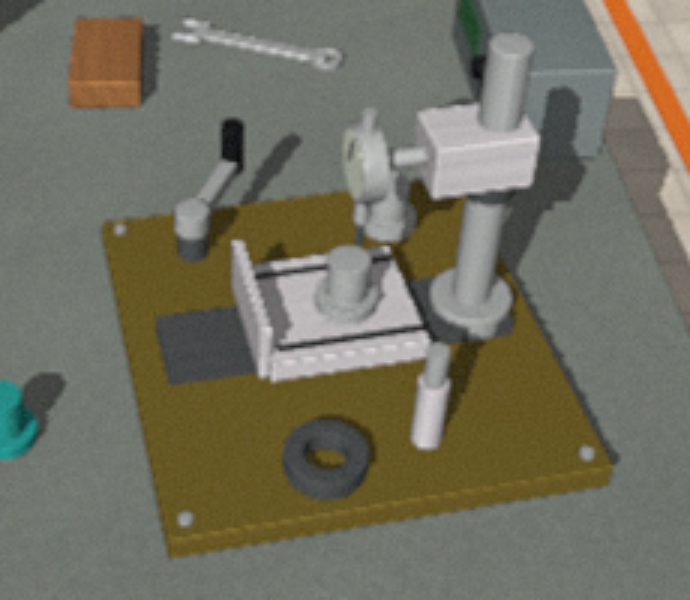

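The knob sits on the predicted locked mark (77,365). The push plate lies on the home line, from (260,376) to (391,358). The bush is under the gauge and everything else is unmoved.

```bash
python3 -c "
from plant import bot
print(bot.finish_job())"
```

```text
the job is handed in; nothing more can be done
None
```

The slide is home against its stop with the bush under the dial gauge, the clamp lever is over at its locked stop, nothing else was disturbed as far as the pictures show, and the job is handed in at about 15.6 s.

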